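# Prime the bench lubricator until its indicator pin is out

### The job

Prime the hand lubricator on the bench: push the red handle of its shut-off cock round until the lever lies fully in line with the pipe (open), then pump the black plunger with your fingertips, down and up again and again, until the yellow indicator pin on the divider block stands fully out, with the whole green band at its foot showing. Leave the plunger up and the cock open. Only push and press: do not touch the pin itself, and leave the loose tools and parts where they lie.

Things in the scene. Friction and masses are not known exactly. Their poses are not given: they have to be found in the camera images.
- lubricator: Hand lubricator bolted to the bench: grey base plate 218 x 92 x 10 mm; in a row along its own +x a pump (72 mm wide, plunger on top), a steel cock on the pipe, an aluminium divider block. Origin on the plate's underside, z up. In its frame, mm: plunger x -56, y 0; cock x 8, y 0; pin x 90, y -10; pipe along x, 98 high. Right of it a blue crate with its rim 184 mm above z = 0.
- plunger_top (a point): Middle of the domed top of the black mushroom knob of the plunger (47 mm in diameter, 23 mm tall, top 187 mm above the bench when up). It moves down with the plunger.
- plunger (a joint): Plunger travel in m: 0 = up, 0.022 = fully pressed (a hard stop). A spring pushes it back up: 5.5 N at the top, 10.5 N at the bottom; pumping adds about 1 N. While the cock is shut the line is locked and the plunger gives only about 1 mm; it runs free once the cock is more than about 1.1 rad open.
- cock_grip (a point): Middle of the top end of the cock's upright red handle: round, 16 mm in diameter, 41 mm tall (its lower end is 41 mm below this point), 55 mm from the cock's axis, top 171 mm above the bench. It turns with the lever.
- cock_axis (a point): Point on the cock's upright turning axis, at the height of the top of the red handle.
- cock (a joint): Angle of the cock's lever in rad: 0 = shut, lever crosswise to the pipe, pointing along the lubricator's -y; it turns counter-clockwise seen from above to 1.571 = open (a stop), lever along the pipe, pointing along +x. Stays where it is left; takes about 2 N at the handle.
- pin: Yellow indicator pin, 12 mm in diameter, upright in a steel boss on top of the divider block, rising straight up out of it. Its top end is 1 mm above this origin, which rises with it: 84 mm above the bench when the pin is in, 108 mm when it is fully out.
- pin_out (a joint): How far the pin has come out, in m: 0 = in (2.5 mm show), 0.024 = fully out (a stop; 26 mm stand out of the boss, the lowest 4 mm green). It rises as the plunger goes down and stays there. A full stroke brings it out by 5 mm (the first by 3 to 9, the last by what is left); strokes of less than 15 mm may bring nothing. Strokes after it is fully out do no harm.
- bolt_loose: Loose hex bolt, 27 mm tall, standing on its head on the base plate. Bystander.
- hex_key_5: Loose black hex key, 83 mm long, flat on the bench beside the base plate. Bystander.
- spanner_13: Loose open-ended spanner, 162 mm long, flat on the bench. Bystander.
- roller_b: Loose grooved steel roller, 41 mm in diameter, 26 mm tall, standing on the bench. Bystander.
- feed_wheel_a: Loose black feed wheel, 55 mm in diameter, 14 mm tall, flat on the bench. Bystander.

How it is judged:
On the way, in this order (a step that is already met when the one before it is completed fails the run):
1. the cock's lever is fully open, in line with the pipe (value of joint cock above 1.4 rad), for 0.2 s.
2. the indicator pin is fully out (value of joint pin_out above 0.022 m), for 0.2 s.
At the end, for the whole second after the job is handed in: The pin stands at least 22 mm of its 24 mm out, the cock's lever is within 10 degrees of fully open, and the plunger is back up to within 3 mm (value of joint pin_out above 0.022 m and value of joint cock above 1.4 rad and value of joint plunger below 0.003 m); the robot touches nothing.
It fails at once if the indicator pin is touched by the robot (contact force between the arm and pin above 0.5 N).
It fails at once if the indicator pin is touched by the fingers (contact force between the fingers and pin above 0.5 N).
It fails at once if a loose bystander is moved by more than 20 mm or lifted (distance of any of bolt_loose, hex_key_5, spanner_13, feed_wheel_a, roller_b from where it was at the start of the episode above 0.02 m).
It also fails if it takes over 45 s, if anything falls off the work surface, if the arm or the gripper's body presses on something with over 40 N, if the wrist force passes 120 N, or if a joint passes its speed limit or range.

### The arm

A 6-joint arm with a two-finger parallel gripper is mounted at the origin on the work surface; the furniture and walls round the work are solid. World frame = base frame: x ahead of the robot, y to its left, z up, the work surface at z = 0. Lengths are in m, angles in rad, forces in N, time in s.
With the tool pointing down it reaches from about 0.275 to 1 m from the base axis. Payload 8.4 kg.
Tool frame: the origin (TCP) lies on the centre line of the jaws, within the pads' length; the fingertips stand 19 mm ahead of it and the grasp point (between the pads) is the TCP (robot.tip_extent is the distance from the TCP to the fingertips, in m); z points along the fingers, y is the line along which they close (so a half turn about z gives the same grasp; the last joint's range is limited). The gripper opens to 85 mm and grips with 20 to 120 N. Pads are 22 mm wide; open, the fingers measure 114 mm over their backs; the gripper's body (76 mm by 85 mm) begins 54 mm behind the grasp point. The pads swing forward as they close: fully open they stand 13 mm farther back than shut.
Start: joints at [-0.002, 0.353, 1.633, -0, 1.155, -0.002], TCP at [0.625, -0, 0.224] pointing down, gripper open.
Joint ranges: [-2.63, 2.63], [-0.92, 2.1], [0.06, 2.66], [-1.3, 4.44], [0, 2.69], [-3.02, 3.02]. Speed limits (rad/s): [2.22, 2.22, 2.79, 3.14, 3.14, 3.14].

### API

Orientations are given as a rotation vector (axis times angle).
In Python, from station import monitor, optics, robot gives the robot as it stands.
- The arm moves only by the shell command python3 -m inch 'ROWS' [FORCE]. ROWS is text: rows parted by semicolons, each of 7 numbers parted by spaces: the shift along the tool's x, y, z in mm, then the turn, a rotation vector about the tool's x, y, z in rad, then the opening in per cent of the stroke, from 0 (shut) to 100 (fully open). A call has 1 to 8 rows; each row shifts and turns the commanded pose from where the row before left it, along the tool's axes as they then stand; what a row does not reach is not made up. A row lasts 1/8 s, in which the tool goes at most 62.5 mm and 10.7 degrees, less where a joint would pass 70% of its speed; a pose out of reach is approached as far as the arm can. A call is refused whole if a number of a shift passes 62.5 or a number of a turn 0.188, either way. A call with a gripper value outside its range is refused whole. The fingers move at their own pace and stop on an object; FORCE is the grip in N (left out, the last holds). Time passes only in rows, so rows that do not move let the fingers close. It gives the time, the measured TCP pose, the force, the opening and the grip force at its end, in the units of the state.
- monitor.get_obs(): the state, without advancing time (a new reading comes with each control period).
- optics.snapshot(name): name is "scene" or "side" or "wrist"; returns the picture (384x512x3 uint8, red, green, blue); there is no depth.
- optics.calibration(name): a dict with "fx", "fy", "cx", "cy" (pixels), "R" (3x3) and "t" (3): a world point X has camera coordinates R X + t. Camera axes: x right, y down, z forward; pixel columns grow to the right and rows downward; lengths in m; the calibration is good to about 2 mm. A picture is of the moment at which its call begins: read the wrist's pose just before it. calibration takes no time and is no camera call; for the wrist camera it gives the pose at the moment of the call.
- robot.finish_job(): hands the job in; it is judged then, once.
The state is a dict: "time": time; "joint_positions": joint angles; "joint_velocities": joint speeds; "joint_torque": joint torques, N m; "eef_pos": TCP position; "ee_rot": TCP orientation; "ft_force": force on the tool from outside, world axes, zero at the start; "torque": the same for the moment, N m; "grip_width": finger opening in m; "gripper_force": force on a finger pad.
Only numpy, scipy, OpenCV 4.12 (cv2) and the standard library are available. Lean on these libraries where they do the work, as an engineer would, in place of code of your own. Each camera call takes 0.05 s, during which the arm holds its last target. There are 200 camera calls.

## Working session

There is one attempt and no reset: what is moved stays moved. The work goes in short steps, Python scripts to look and compute and a shell command to move; the robot and the scene stay as the last step left them, time stands still between calls to the robot, and variables do not carry over. Pictures are saved under pics/ and viewed, at most 10 in all, crops included, and the job is handed in when it is done.

```bash
mkdir -p pics
python3 - <<'E'
from station import monitor, optics, robot
import cv2,numpy as np
o=monitor.get_obs();print(o['time'],o['eef_pos'],o['ee_rot'],o['grip_width'])
for n in("scene","side"):
    cv2.imwrite(f"pics/{n}0.png",cv2.resize(optics.snapshot(n)[:,:,::-1],(800,600),interpolation=cv2.INTER_CUBIC))
    c=optics.calibration(n);print(n,c)
E
```

```text
0.0 [6.24504232e-01 1.33026033e-05 2.23543455e-01] [-2.22070032e+00 -2.22077485e+00  1.57086040e-03] 0.0854638102748757
scene {'fx': 460.9604222957148, 'fy': 460.9604222957148, 'cx': 250.57293447463297, 'cy': 192.87019606759225, 'R': array([[-0.8913464 , -0.45304401,  0.01589732],
       [-0.37851086,  0.72449148, -0.57605696],
       [ 0.24946168, -0.51948361, -0.81725495]]), 't': array([ 0.603242  , -0.04301175,  1.11341401])}
side {'fx': 430.65441100985504, 'fy': 430.65441100985504, 'cx': 251.90411217873705, 'cy': 192.2002277382479, 'R': array([[-0.94804837, -0.31796081, -0.01025748],
       [-0.17017564,  0.53411928, -0.82810437],
       [ 0.26878345, -0.78333742, -0.5604801 ]]), 't': array([ 0.58387631, -0.00257981,  1.11985856])}
```

View pics/scene0.png

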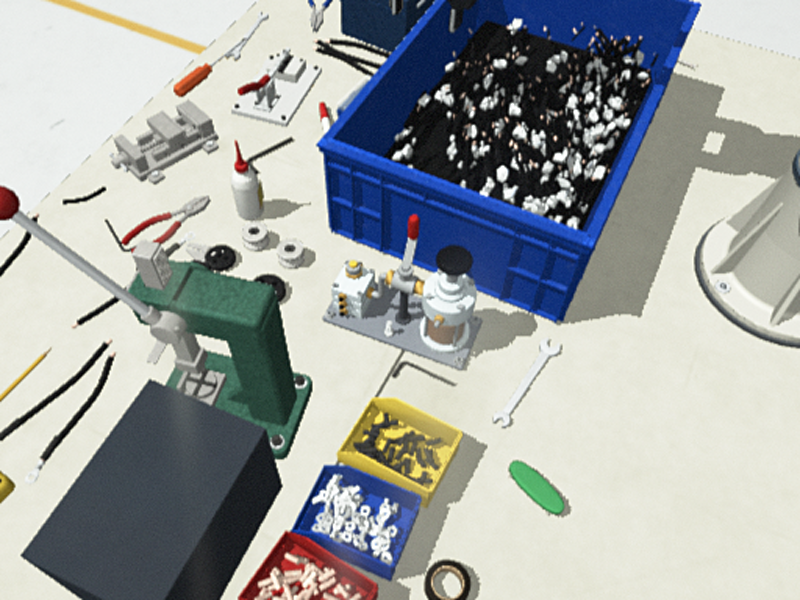

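View pics/side0.png

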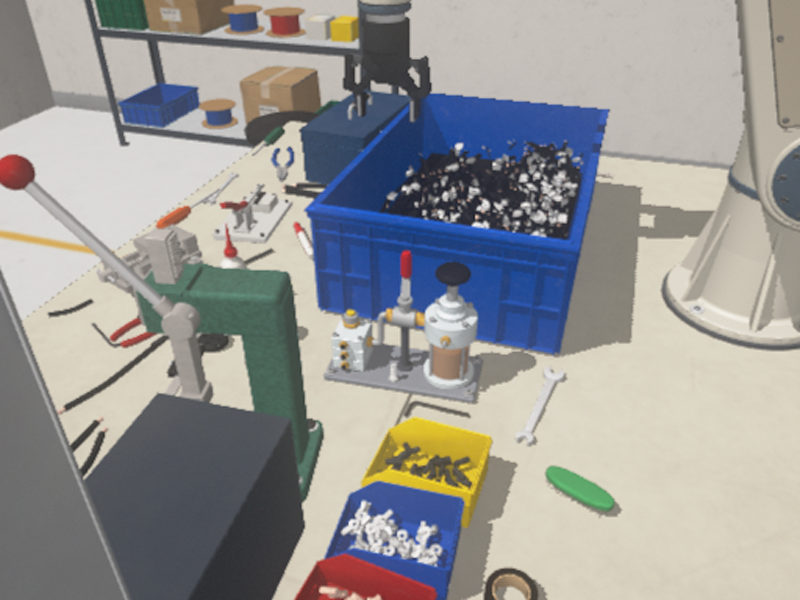

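The lubricator stands beside the blue crate. Plunger knob: scene (455,256) and side (453,270). Red handle top: (413,218) and (406,254). Pin: (353,265) and (351,316).

```bash
cat > h.py <<'E'
import numpy as np
from station import monitor, optics, robot
def ray(n,u,v,z,s=1.5625):
    c=optics.calibration(n);R=c['R'];t=c['t'];C=-R.T@t
    d=R.T@np.array([(u/s-c['cx'])/c['fx'],(v/s-c['cy'])/c['fy'],1]);return C+d*(z-C[2])/d[2]
E
python3 - <<'E'
from h import *
np.set_printoptions(precision=4,suppress=True)
for nm,z,a,b in [("plunger edge-centre",.180,(455,261),(453,274)),("handle",.171,(413,217),(406,253)),("pin",.085,(353,263),(351,313)),("plate far-left? corner",.01,(323,318),(325,376)),("plate near-right",.01,(462,366),(476,397)),("plate R-far",.01,(482,320),(481,362)),
 ("crate corner near R",.184,(585,238),(572,237)),("crate cornerL",.184,(322,147),(313,211))]:
    print(nm,ray("scene",*a,z),ray("side",*b,z))
E
```

```text
plunger edge-centre [0.4142 0.3502 0.18  ] [0.4158 0.3539 0.18  ]
handle [0.4949 0.3019 0.171 ] [0.4934 0.3065 0.171 ]
pin [0.5622 0.3469 0.085 ] [0.5613 0.349  0.085 ]
plate far-left? corner [0.5823 0.4047 0.01  ] [0.5819 0.4063 0.01  ]
plate near-right [0.3717 0.3851 0.01  ] [0.3692 0.3836 0.01  ]
plate R-far [0.3768 0.3014 0.01  ] [0.3788 0.3083 0.01  ]
crate corner near R [0.283  0.2433 0.184 ] [0.2829 0.2178 0.184 ]
crate cornerL [0.658  0.2552 0.184 ] [0.6554 0.2514 0.184 ]
```

```bash
python3 -m inch '0 0 -60 0 0 0 0; 45 -20 -20 0 0 0 0; 45 -25 0 0 0 0 0; 45 -25 0 0 0 0 0; 45 -25 0 0 0 0 0; 45 -25 0 0 0 0 0; 30 -25 0 0 0 0 0; 0 0 0 0 0 0 0'
python3 - <<'E'
from h import *
import cv2
np.set_printoptions(precision=4,suppress=True)
o=monitor.get_obs();print(o['time'],o['eef_pos'],o['ee_rot'],o['ft_force'],o['grip_width'])
c=optics.calibration('wrist');np.savez('w1.npz',**c);print(c)
for n in('scene','wrist'):
    im=optics.snapshot(n)[:,:,::-1]
    if n=='scene': im=im[100:260,180:380]
    cv2.imwrite(f'pics/{n}1.png',cv2.resize(im,(800,640 if 0 else 600),interpolation=cv2.INTER_CUBIC))
E
```

```text
time: 1.1
eef_pos: [0.4784, 0.2566, 0.304]
ee_rot: [-2.217, -2.224, 0.001]
ft_force: [0.1, 0.5, 0.5]
grip_width: 0.0
gripper_force: 0.0
1.1 [0.4784 0.2566 0.304 ] [-2.2175 -2.2245  0.0009] [0.0681 0.5394 0.4751] 4.159230663426262e-06
{'fx': 286.6808857922076, 'fy': 286.6808857922076, 'cx': 258.6150456465377, 'cy': 191.86738146891406, 'R': array([[ 1.    ,  0.0016, -0.0011],
       [ 0.0018, -0.9584,  0.2853],
       [-0.0006, -0.2853, -0.9584]]), 't': array([-0.4783,  0.1851,  0.5289])}
```

View pics/wrist1.png

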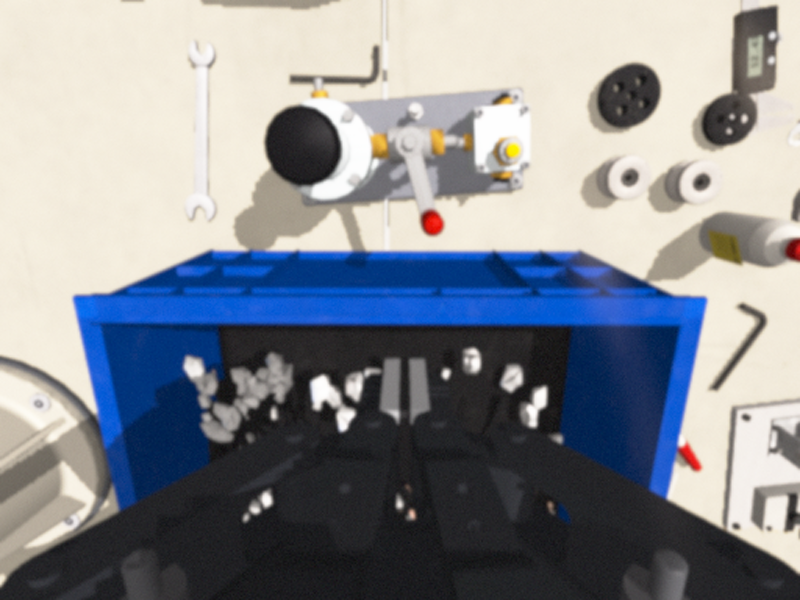

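Wrist view: knob (304,146), handle top (432,221), cock hub (410,141), pin (512,150), crate's outer rim edge at row ~296 (it is below handle, ~75 px).

Run:
```python
from h import *
np.set_printoptions(precision=4,suppress=True)
for nm,z,p in [("knob",.180,(303,146)),("handle",.171,(432,221)),("hub",.12,(410,141)),("pin",.085,(512,150)),("rim",.184,(430,296)),("plate c1",.01,(523,90)),("c2",.01,(522,190)),("c3",.01,(303,204)),("pumpcap R edge",.14,(372,150)),("pumpcap bottom",.14,(325,200))]: print(nm,ray('wrist',*p,z))
```

```text
knob [0.4214 0.3387 0.18  ]
handle [0.4974 0.2946 0.171 ]
hub [0.4841 0.3444 0.12  ]
pin [0.5642 0.3395 0.085 ]
rim [0.4961 0.2495 0.184 ]
plate c1 [0.5877 0.3936 0.01  ]
c2 [0.5934 0.3054 0.01  ]
c3 [0.3816 0.2923 0.01  ]
pumpcap R edge [0.4586 0.3378 0.14  ]
pumpcap bottom [0.4257 0.3053 0.14  ]
```

```bash
python3 -m inch '41 -17 20 0 0 0 0; 0 0 40 0 0 0 0; 0 0 40 0 0 0 0; 0 0 35 0 0 0 0; 0 0 0 0 0 0 0'
python3 - <<'E'
from h import *
import cv2
np.set_printoptions(precision=4,suppress=True)
im=optics.snapshot('scene')[:,:,::-1][110:245,200:380]
cv2.imwrite('pics/s2.png',cv2.resize(im,(800,600),interpolation=cv2.INTER_CUBIC))
E
```

```text
time: 1.82
eef_pos: [0.4622, 0.294, 0.1669]
ee_rot: [-2.222, -2.219, 0.008]
ft_force: [0.4, -0.4, 0.3]
grip_width: -0.0002
gripper_force: 0.0
```

View pics/s2.png

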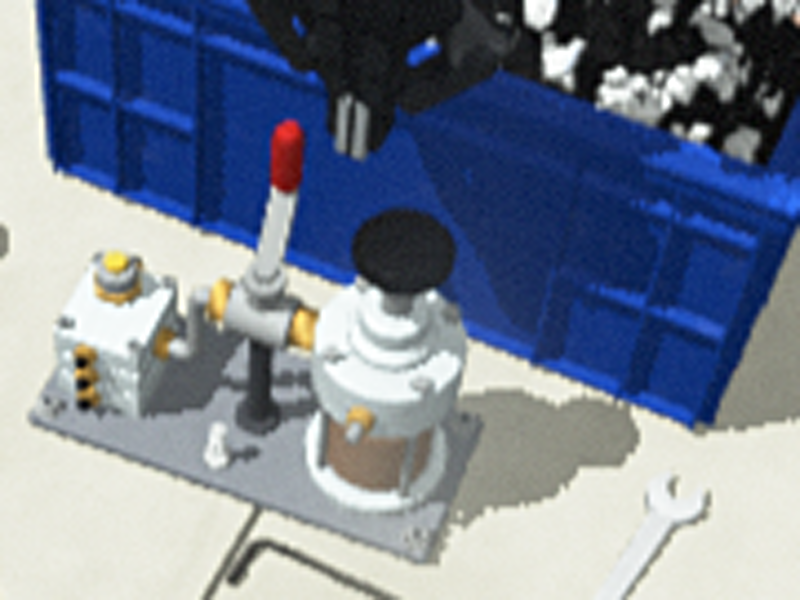

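Fingertip end is at crop (352,155), handle top (287,123), clear of everything. Compare with the tip's known pose to get the camera's bias.

Run:
```python
from h import *
np.set_printoptions(precision=4,suppress=True)
f=lambda u,v,z:ray('scene',200+u*.225,110+v*.225,z,1)
print('tip',f(352,154,.148),'handle',f(287,124,.171),'mid',f(287,190,.131),'knob',f(404,245,.18),'pin',f(115,260,.085))
```

```text
tip [0.4686 0.2829 0.148 ] handle [0.4956 0.2992 0.171 ] mid [0.4916 0.3037 0.131 ] knob [0.4166 0.3462 0.18  ] pin [0.5621 0.3474 0.085 ]
```

Run:
```python
from h import *
import cv2
np.set_printoptions(precision=4,suppress=True)
print(robot.tip_extent, monitor.get_obs()['eef_pos'])
for z in(.148,.16,.17): print(ray('scene',200+352*.225,110+154*.225,z,1))
def proj(n,X):
    c=optics.calibration(n);p=c['R']@np.array(X)+c['t'];return np.array([c['fx']*p[0]/p[2]+c['cx'],c['fy']*p[1]/p[2]+c['cy']])
im=optics.snapshot('side')[:,:,::-1][120:240,210:370].copy()
im=cv2.resize(im,(800,600),interpolation=cv2.INTER_CUBIC)
for dx in(-.015,.015):
  for dy in(-.011,.011):
    p=(proj('side',[.4622+dx,.294+dy,.148])-[210,120])*5;cv2.circle(im,tuple(int(v) for v in p),4,(0,255,0),-1)
cv2.imwrite('pics/side2.png',im)
```

```text
0.019 [0.4633 0.2949 0.1688]
[0.4686 0.2829 0.148 ]
[0.4649 0.2928 0.16  ]
[0.4618 0.301  0.17  ]
```

View pics/side2.png

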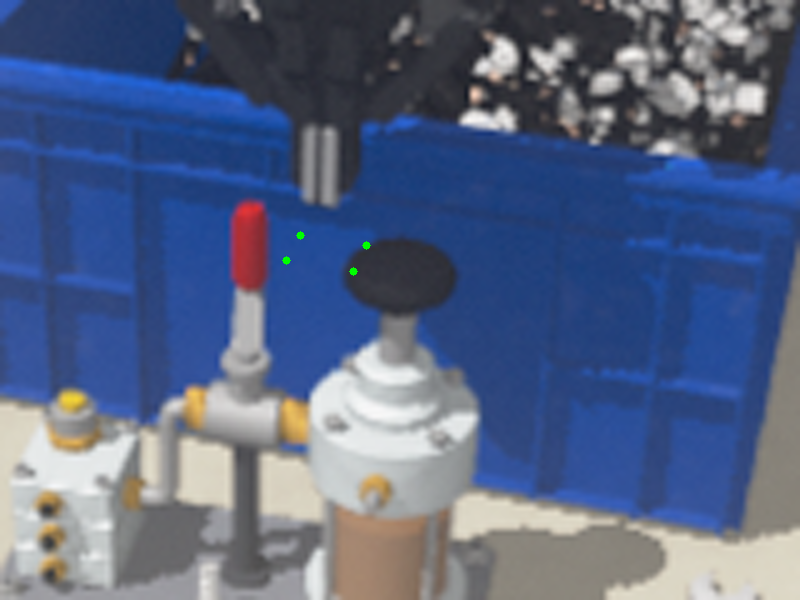

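Tip seen at side crop (320,206), clearly above the predicted spots; triangulate from both views.

```bash
cat >> h.py <<'E'
def tri(ps,pw=()):
    A=[];b=[]
    for n,u,v in ps:
        c=optics.calibration(n) if isinstance(n,str) else n
        P=np.diag([1,1,1.])@np.c_[c['R'],c['t']]
        x=(u-c['cx'])/c['fx'];y=(v-c['cy'])/c['fy']
        for r in(x*P[2]-P[0],y*P[2]-P[1]): A.append(r[:3]);b.append(-r[3])
    s=np.linalg.lstsq(np.array(A),np.array(b),rcond=None);return s[0],s[1]
E
python3 - <<'E'
from h import *
np.set_printoptions(precision=4,suppress=True)
S=lambda u,v:('scene',200+u*.225,110+v*.225)
D=lambda u,v:('side',210+u/5,120+v/5)
w={k:v for k,v in np.load('w1.npz').items()}
W=lambda u,v:(w,u/1.5625,v/1.5625)
print('tip',tri([S(352,155),D(320,206)]))
print('handle top',tri([S(287,123),D(251,205)]),tri([S(287,123),D(251,205),W(432,221)]),tri([D(251,205),W(432,221)]))
print('pin',tri([S(115,260),D(72,399)]),tri([S(115,260),D(72,399),W(512,150)]))
print('knob',tri([S(404,245),D(401,275)]),tri([S(404,245),D(401,275),W(303,146)]))
E
```

```text
tip (array([0.4598, 0.3101, 0.1803]), array([0.]))
handle top (array([0.4969, 0.2948, 0.1664]), array([0.])) (array([0.4962, 0.296 , 0.1674]), array([0.])) (array([0.4959, 0.296 , 0.167 ]), array([0.]))
pin (array([0.5622, 0.3475, 0.0851]), array([0.])) (array([0.5642, 0.3423, 0.08  ]), array([0.]))
knob (array([0.4185, 0.3402, 0.1723]), array([0.])) (array([0.4182, 0.3407, 0.1727]), array([0.]))
```

Run:
```python
from h import *
w=np.load('w1.npz')
for z in(.275,.285,.295,.305,.315,.325):
  for dy in(-.011,0,.011):
    p=w['R']@np.array([.4784,.2566+dy,z])+w['t'];print(z,dy,(w['fx']*p[0]/p[2]+w['cx'])*1.5625,(w['fy']*p[1]/p[2]+w['cy'])*1.5625)
```

```text
0.275 -0.011 404.393009236211 366.49296026966505
0.275 0 404.43868739089135 342.9693114765071
0.275 0.011 404.4858846302726 318.6633540450003
0.285 -0.011 404.38119476393473 376.8328753774878
0.285 0 404.42907137166816 352.2503177400943
0.285 0.011 404.47862536410855 326.80649594493855
0.295 -0.011 404.3680922804157 388.3000458206332
0.295 0 404.4183879660235 362.5615236978857
0.295 0.011 404.4705453996552 335.8702629432161
0.305 -0.011 404.35347901434835 401.0894389523205
0.305 0 404.40644900953157 374.0845383061339
0.305 0.011 404.4614972218355 346.02013129857744
0.315 -0.011 404.33707767810915 415.44373429457977
0.315 0 404.39301934916443 387.0463220851169
0.315 0.011 404.4512957092678 357.46376245290026
0.325 -0.011 404.3185387045532 431.6688697277556
0.325 0 404.3778011990703 401.7342863108049
0.325 0.011 404.43970533470184 370.4653610485378
```

```bash
for i in 1; do python3 -m inch '0 4 0 0 0 0 0; 0 4 0 0 0 0 0; 0 4 0 0 0 0 0; 0 4 0 0 0 0 0; 0 4 0 0 0 0 0; 0 0 0 0 0 0 0'; done
```

```text
time: 2.68
eef_pos: [0.4833, 0.296, 0.1692]
ee_rot: [2.222, 2.221, 0.0]
ft_force: [-0.7, -0.3, 0.4]
grip_width: 0.0002
gripper_force: 0.0
```

Run:
```python
from h import *
import cv2
a=optics.snapshot('scene')[:,:,::-1][110:230,200:310]
b=optics.snapshot('side')[:,:,::-1][120:240,210:320]
cv2.imwrite('pics/c3.png',cv2.resize(np.hstack([a,b]),(800,436),interpolation=cv2.INTER_CUBIC))
```

```text
(no output)
```

View pics/c3.png

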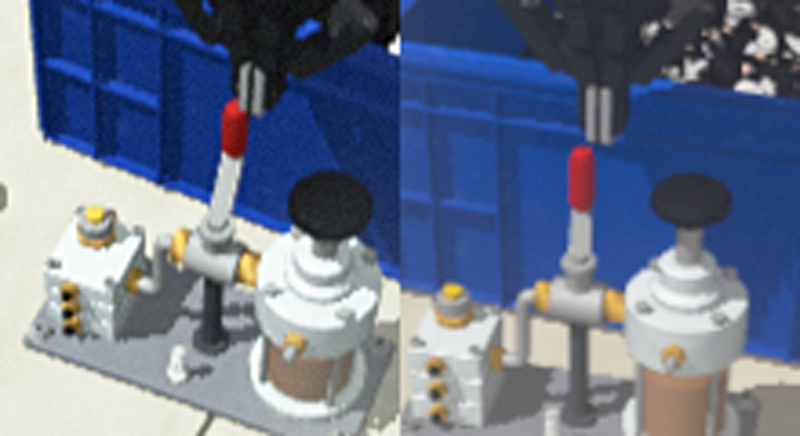

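Tip is above the handle (side view: tip end at row 143, handle top at 148): the fingertips end ~28 mm higher than assumed. Back off and go lower.

```bash
python3 -m inch '0 -11 0 0 0 0 0; 0 -12 0 0 0 0 0; 0 0 10 0 0 0 0; 0 0 10 0 0 0 0; 0 0 8 0 0 0 0; 0 0 0 0 0 0 0'
python3 - <<'E'
from h import *
import cv2
o=monitor.get_obs();print(o['eef_pos'],o['ft_force'])
a=optics.snapshot('scene')[:,:,::-1][110:230,200:310]
b=optics.snapshot('side')[:,:,::-1][120:240,210:320]
cv2.imwrite('pics/c4.png',cv2.resize(np.hstack([a,b]),(800,436),interpolation=cv2.INTER_CUBIC))
E
```

```text
time: 3.52
eef_pos: [0.4597, 0.2956, 0.1402]
ee_rot: [-2.221, -2.221, 0.003]
ft_force: [0.2, -0.2, 0.3]
grip_width: 0.0004
gripper_force: 0.0
[0.459657   0.29564476 0.14022019] [ 0.17310574 -0.24647005  0.30865194]
```

View pics/c4.png

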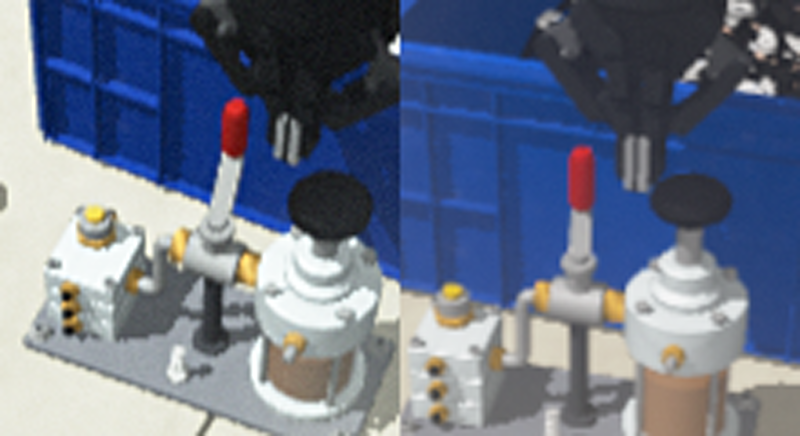

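Tip end now at side row 190 against handle rows 148–210, so level with the handle. Push along +x.

```bash
python3 -m inch '0 6 0 0 0 0 0; 0 6 0 0 0 0 0; 0 5 0 0 0 0 0; 0 5 0 0 0 0 0; 0 5 0 0 0 0 0; 0 5 0 0 0 0 0'
python3 - <<'E'
from h import *
import cv2
print(monitor.get_obs()['ft_force'])
a=optics.snapshot('scene')[:,:,::-1][110:230,200:310]
b=optics.snapshot('side')[:,:,::-1][120:240,210:320]
cv2.imwrite('pics/c5.png',cv2.resize(np.hstack([a,b]),(800,436),interpolation=cv2.INTER_CUBIC))
E
```

```text
time: 4.38
eef_pos: [0.492, 0.2961, 0.1413]
ee_rot: [-2.221, -2.221, 0.0]
ft_force: [-4.3, 3.0, 1.2]
grip_width: -0.0
gripper_force: 1.9
[-4.27511826  2.95730432  1.16756066]
```

View pics/c5.png

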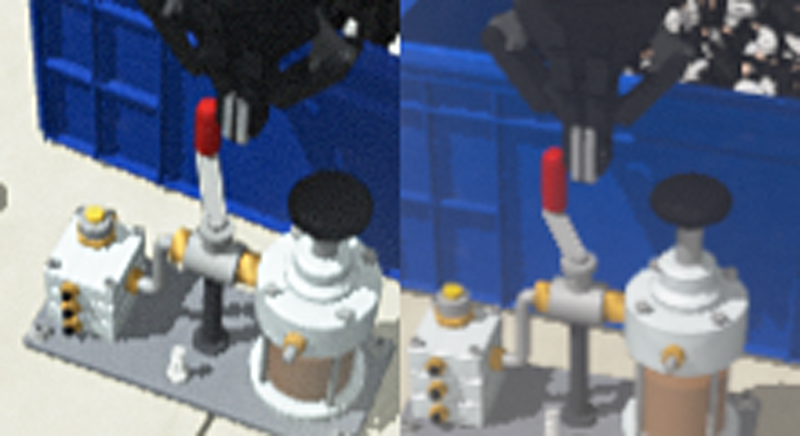

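The handle moved with the finger (handle now at scene crop (207,125), lever turned about 15–20°). Follow the arc.

```bash
python3 -m inch '-1 6 0 0 0 0 0; -1 6 0 0 0 0 0; 0 6 0 0 0 0 0; 4 6 0 0 0 0 0; 5 6 0 0 0 0 0; 5 6 0 0 0 0 0; 0 0 0 0 0 0 0'; python3 -m inch '6 4 0 0 0 0 0; 6 4 0 0 0 0 0; 6 3 0 0 0 0 0; 6 0 0 0 0 0 0; 0 0 0 0 0 0 0'
python3 - <<'E'
from h import *
import cv2
a=optics.snapshot('scene')[:,:,::-1][110:230,200:310]
b=optics.snapshot('side')[:,:,::-1][120:240,210:320]
cv2.imwrite('pics/c6.png',cv2.resize(np.hstack([a,b]),(800,436),interpolation=cv2.INTER_CUBIC))
E
```

```text
time: 5.35
eef_pos: [0.529, 0.3087, 0.1414]
ee_rot: [2.221, 2.221, 0.002]
ft_force: [0.2, -0.1, 0.1]
grip_width: 0.0001
gripper_force: 0.0
time: 5.98
eef_pos: [0.5396, 0.3309, 0.1413]
ee_rot: [2.219, 2.221, -0.002]
ft_force: [2.4, -8.1, 0.6]
grip_width: 0.0001
gripper_force: 4.4
```

View pics/c6.png

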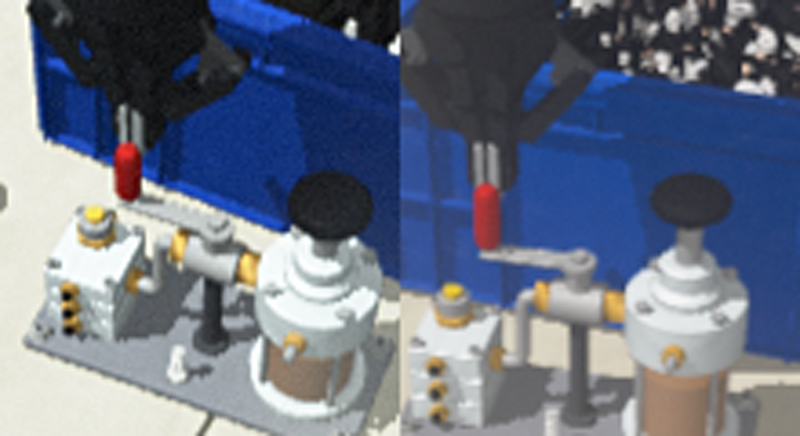

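Lever is about parallel to the pipe. Press a few mm more to confirm the stop.

```bash
python3 -m inch '4 0 0 0 0 0 0; 0 0 0 0 0 0 0; 0 0 0 0 0 0 0'; python3 -m inch '2 0 0 0 0 0 0; 0 0 0 0 0 0 0'
```

```text
time: 6.45
eef_pos: [0.5395, 0.3316, 0.1412]
ee_rot: [2.217, 2.219, -0.008]
ft_force: [3.1, -23.1, 6.7]
grip_width: 0.0001
gripper_force: 11.3
time: 6.7
eef_pos: [0.5395, 0.3319, 0.1411]
ee_rot: [2.215, 2.218, -0.012]
ft_force: [3.9, -29.8, 7.8]
grip_width: 0.0
gripper_force: 15.0
```

```bash
python3 -m inch '-12 0 0 0 0 0 0; -12 0 -10 0 0 0 0; 0 0 -45 0 0 0 0; 0 0 -45 0 0 0 0; 8 -40 0 0 0 0 0; 10 -40 0 0 0 0 0; 10 -41 0 0 0 0 0; 0 0 0 0 0 0 0';  python3 -m inch '0 0 15 0 0 0 0; 0 0 10 0 0 0 0; 0 0 5 0 0 0 0; 0 0 5 0 0 0 0; 0 0 0 0 0 0 0'
python3 - <<'E'
from h import *
import cv2
a=optics.snapshot('scene')[:,:,::-1][110:230,200:310]
b=optics.snapshot('side')[:,:,::-1][120:240,210:320]
cv2.imwrite('pics/c7.png',cv2.resize(np.hstack([a,b]),(800,436),interpolation=cv2.INTER_CUBIC))
E
```

```text
time: 7.7
eef_pos: [0.4159, 0.3428, 0.2423]
ee_rot: [-2.218, -2.224, -0.002]
ft_force: [0.7, 0.2, 0.1]
grip_width: 0.0
gripper_force: 0.0
time: 8.32
eef_pos: [0.4181, 0.3418, 0.2058]
ee_rot: [-2.222, -2.221, 0.001]
ft_force: [0.1, 0.7, 0.0]
grip_width: 0.0002
gripper_force: 0.0
```

View pics/c7.png

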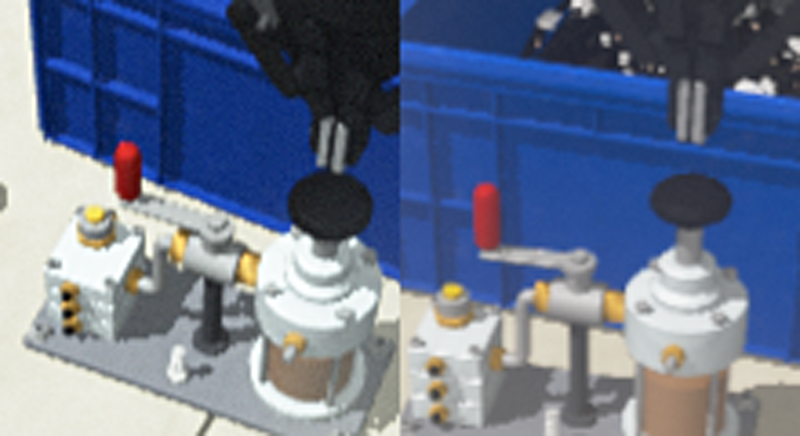

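Lever is open and the finger is centred over the knob (side: tip x 692, knob x 690). Feel for contact.

```bash
python3 -m inch '0 0 10 0 0 0 0; 0 0 6 0 0 0 0; 0 0 4 0 0 0 0' | grep -E 'pos|ft'; for i in 1; do python3 -m inch '0 0 4 0 0 0 0; 0 0 4 0 0 0 0'| grep -E 'pos|ft'; python3 -m inch '0 0 4 0 0 0 0; 0 0 4 0 0 0 0'| grep -E 'pos|ft'; done
```

```text
eef_pos: [0.4178, 0.3418, 0.1856]
ft_force: [-0.2, -0.4, -0.0]
eef_pos: [0.418, 0.3421, 0.1781]
ft_force: [-1.0, -0.2, -1.1]
eef_pos: [0.4181, 0.3421, 0.1704]
ft_force: [-1.3, -0.7, 6.9]
```

```bash
python3 -m inch '0 0 5 0 0 0 0; 0 0 5 0 0 0 0'| grep -E 'pos|ft';python3 -m inch '0 0 5 0 0 0 0'| grep -E 'pos|ft';python3 -m inch '0 0 4 0 0 0 0; 0 0 0 0 0 0 0'| grep -E 'pos|ft'
```

```text
eef_pos: [0.4181, 0.3421, 0.1608]
ft_force: [-2.4, -1.2, 9.7]
eef_pos: [0.4181, 0.3421, 0.1559]
ft_force: [-2.5, -2.3, 9.0]
eef_pos: [0.4181, 0.3421, 0.1518]
ft_force: [-3.7, -1.7, 9.9]
```

```bash
python3 -m inch '0 0 2 0 0 0 0; 0 0 0 0 0 0 0'| grep -E 'time|pos|ft';python3 -m inch '0 0 2 0 0 0 0; 0 0 0 0 0 0 0'| grep -E 'pos|ft'
```

```text
time: 10.18
eef_pos: [0.4182, 0.3421, 0.1513]
ft_force: [-6.8, -4.5, 23.0]
eef_pos: [0.4183, 0.3422, 0.1511]
ft_force: [-10.4, -9.2, 42.6]
```

```bash
python3 -m inch '0 0 -14 0 0 0 0; 0 0 -14 0 0 0 0; 0 0 0 0 0 0 0'| grep -E 'pos|ft';python3 -m inch '0 0 13 0 0 0 0; 0 0 13 0 0 0 0; 0 0 0 0 0 0 0'| grep -E 'pos|ft';python3 -m inch '0 0 -13 0 0 0 0; 0 0 -13 0 0 0 0; 0 0 0 0 0 0 0'| grep -E 'pos|ft'
```

```text
eef_pos: [0.4186, 0.3425, 0.1761]
ft_force: [-0.2, 0.3, -0.5]
eef_pos: [0.419, 0.3428, 0.1512]
ft_force: [-5.2, -3.9, 32.4]
eef_pos: [0.418, 0.342, 0.1749]
ft_force: [-0.7, 0.8, -0.2]
```

```bash
python3 -m inch '0 0 13 0 0 0 0; 0 0 13 0 0 0 0; 0 0 0 0 0 0 0'| grep -E 'pos|ft';python3 -m inch '0 0 -13 0 0 0 0; 0 0 -13 0 0 0 0; 0 0 0 0 0 0 0'| grep -E 'pos|ft'; python3 -m inch '0 0 13 0 0 0 0; 0 0 13 0 0 0 0; 0 0 0 0 0 0 0'| grep -E 'pos|ft';python3 -m inch '0 0 -13 0 0 0 0; 0 0 -13 0 0 0 0; 0 0 0 0 0 0 0'| grep -E 'pos|ft'
python3 - <<'E'
from h import *
import cv2
np.set_printoptions(precision=1,suppress=True)
for n,(x0,x1,y0,y1) in {'scene':(212,240,145,190),'side':(212,238,180,220)}.items():
    im=optics.snapshot(n); h=cv2.cvtColor(im,cv2.COLOR_RGB2HSV)[y0:y1,x0:x1]
    for nm,lo,hi in(('yellow',20,34),('green',40,85)):
        m=(h[...,0]>=lo)&(h[...,0]<=hi)&(h[...,1]>120)&(h[...,2]>80)
        v,u=np.nonzero(m);print(n,nm,len(v),(u.min()+x0,u.max()+x0,v.min()+y0,v.max()+y0) if len(v) else '')
E
```

```text
eef_pos: [0.4184, 0.3423, 0.1512]
ft_force: [-7.7, -5.4, 38.4]
eef_pos: [0.4178, 0.3418, 0.1746]
ft_force: [0.6, 0.4, 0.0]
eef_pos: [0.4182, 0.3421, 0.1511]
ft_force: [-8.6, -7.2, 39.1]
eef_pos: [0.4177, 0.3418, 0.1746]
ft_force: [0.3, -0.1, -0.3]
scene yellow 62 (np.int64(217), np.int64(237), np.int64(161), np.int64(189))
scene green 3 (np.int64(225), np.int64(227), np.int64(169), np.int64(170))
side yellow 41 (np.int64(220), np.int64(225), np.int64(190), np.int64(208))
side green 0
```

```bash
for i in 1; do python3 -m inch '0 0 13 0 0 0 0; 0 0 12 0 0 0 0; 0 0 0 0 0 0 0; 0 0 -13 0 0 0 0; 0 0 -12 0 0 0 0; 0 0 0 0 0 0 0'| grep -E 'pos|ft';python3 -m inch '0 0 13 0 0 0 0; 0 0 12 0 0 0 0; 0 0 0 0 0 0 0; 0 0 -13 0 0 0 0; 0 0 -12 0 0 0 0; 0 0 0 0 0 0 0'| grep -E 'pos|ft'; python3 -m inch '0 0 13 0 0 0 0; 0 0 12 0 0 0 0; 0 0 0 0 0 0 0; 0 0 -13 0 0 0 0; 0 0 -12 0 0 0 0; 0 0 0 0 0 0 0'| grep -E 'pos|ft'; done; python3 -m inch '0 0 -30 0 0 0 0; 0 0 -30 0 0 0 0; 0 0 0 0 0 0 0'
cat > m.py <<'E'
from h import *
import cv2
for n,(x0,x1,y0,y1) in {'scene':(212,240,145,190),'side':(212,238,170,220)}.items():
    im=optics.snapshot(n); h=cv2.cvtColor(im,cv2.COLOR_RGB2HSV)[y0:y1,x0:x1]
    for nm,lo,hi in(('yellow',20,34),('green',40,85)):
        m=(h[...,0]>=lo)&(h[...,0]<=hi)&(h[...,1]>120)&(h[...,2]>80)
        v,u=np.nonzero(m);print(n,nm,len(v),(u.min()+x0,u.max()+x0,v.min()+y0,v.max()+y0) if len(v) else '')
    c=optics.calibration(n)
    for z in(.085,.109):
        p=c['R']@np.array([.5622,.3475,z])+c['t'];print(z,c['fx']*p[0]/p[2]+c['cx'],c['fy']*p[1]/p[2]+c['cy'])
    k=cv2.cvtColor(im,cv2.COLOR_RGB2GRAY)[150:240,270:320];v,u=np.nonzero(k<35);print('dark(knob)',u.mean()+270,v.min()+150,v.max()+150)
    h=cv2.cvtColor(im,cv2.COLOR_RGB2HSV)[130:200,215:290];m=((h[...,0]<6)|(h[...,0]>174))&(h[...,1]>180)&(h[...,2]>90);v,u=np.nonzero(m);print('red',u.mean()+215,v.min()+130,v.max()+130)
E
python3 m.py
```

```text
eef_pos: [0.418, 0.342, 0.1749]
ft_force: [0.0, 0.4, 0.6]
eef_pos: [0.4179, 0.3419, 0.1747]
ft_force: [1.1, 1.2, -0.4]
eef_pos: [0.4178, 0.3418, 0.1746]
ft_force: [-0.1, -0.6, -0.2]
time: 15.78
eef_pos: [0.4185, 0.3424, 0.2357]
ee_rot: [2.221, 2.221, 0.003]
ft_force: [0.0, 0.2, 0.7]
grip_width: 0.0003
gripper_force: 0.0
scene yellow 57 (np.int64(217), np.int64(238), np.int64(161), np.int64(189))
scene green 3 (np.int64(225), np.int64(227), np.int64(169), np.int64(170))
0.085 225.79310558999566 168.52201918558777
0.109 225.47791989802462 161.5605382474921
dark(knob) 287.9834710743802 157 174
red 234.5125 149 164
side yellow 41 (np.int64(220), np.int64(225), np.int64(190), np.int64(208))
side green 0 
0.085 224.51963616661467 199.88177808139113
0.109 224.01371945798215 190.86395109129782m.py:11: RuntimeWarning: Mean of empty slice.
  k=cv2.cvtColor(im,cv2.COLOR_RGB2GRAY)[150:240,270:320];v,u=np.nonzero(k<35);print('dark(knob)',u.mean()+270,v.min()+150,v.max()+150)
  ret = ret.dtype.type(ret / rcount)
Traceback (most recent call last):
  File "m.py", line 11, in <module>
    k=cv2.cvtColor(im,cv2.COLOR_RGB2GRAY)[150:240,270:320];v,u=np.nonzero(k<35);print('dark(knob)',u.mean()+270,v.min()+150,v.max()+150)
                                                                                                                ~~~~~^^
ValueError: zero-size array to reduction operation minimum which has no identity
```

The pin's top is at the fully-out rows (scene 161, side 190). It did not move after strokes 5–7, and green shows at its foot. The lever is unchanged and the hand is clear of the plunger.

```bash
python3 -c "
from station import robot
print(robot.finish_job())"
```

```text
the job is handed in; nothing more can be done
None
```

I handed the job in at about 16 s: the cock is open against its stop, seven plunger strokes brought the indicator pin fully out with green showing at its foot, and the arm is clear of the plunger; no verdict came back.

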